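Take the still-life photograph with three light taps

ROBOT

A 7-joint arm with a two-finger parallel gripper is mounted at the origin on the work surface; the furniture and walls round the work are solid. World frame = base frame: x ahead of the robot, y to its left, z up, the work surface at z = 0. Lengths are in m, angles in rad, forces in N, time in s.
With the tool pointing down it reaches from about 0.4 to 0.85 m from the base axis. Payload 6.9 kg.
Tool frame: the origin (TCP) lies at the very end of the fingers, on their centre line; the grasp point (between the pads) lies 19 mm behind it; z points along the fingers, y is the line along which they close (so a half turn about z gives the same grasp; the last joint's range is limited). The gripper opens to 85 mm and grips with 20 to 120 N. Pads are 22 mm wide; open, the fingers measure 114 mm over their backs; the gripper's body (76 mm by 85 mm) begins 54 mm behind the grasp point. The pads swing forward as they close: fully open they stand 13 mm farther back than shut.
Start: joints at [-1.171, 0.507, -0.238, 1.5, 0.126, 1.149, -0.155], TCP at [0.181, 0.598, 0.192] pointing down, gripper open.
Joint ranges: [-3.08, 3.08], [-0.24, 2.05], [-1.43, 1.35], [0, 2.5], [-1.52, 4.66], [0.17, 1.96], [-2.89, 2.89]. Speed limits (rad/s): [2.39, 2.39, 3.14, 3.14, 3.14, 3.14, 3.14].

INTERFACE

Orientations are given as [roll, pitch, yaw] about the fixed x, y, z axes, in that order (R = Rz(yaw) Ry(pitch) Rx(roll)).
In Python, from plant import robot gives the robot as it stands.
- The arm moves only by the shell command python3 -m creep 'ROWS' [OPENING] [FORCE]. ROWS is JSON, a list of rows, each an object with "offset": the shift along the world's x, y, z in cm, a list of three; "turn": the turn about the world's z in degrees. In form: [{"offset": [x, y, z], "turn": turn}, ...]. A call has 1 to 5 rows; each row shifts and turns the commanded pose from where the row before left it; what a row does not reach is not made up. A row lasts 1/10 s, in which the tool goes at most 50 mm and 8.59 degrees, less where a joint would pass 70% of its speed; a pose out of reach is approached as far as the arm can. A call with a gripper value outside its range is refused whole. OPENING is the opening, from 0 (shut) to 1 (fully open), set as the call begins (- or left out, the last holds). The fingers move at their own pace and stop on an object; FORCE is the grip in N (left out, the last holds). Time passes only in rows, so rows that do not move let the fingers close. It gives the time, the measured TCP pose, the force, the opening and the grip force at its end, in the units of the state.
- robot.read_state(): the state, without advancing time (a new reading comes with each control period).
- robot.camera(name): name is "scene" or "top" or "wrist"; returns a dict with "color" (384x512x3 uint8, blue, green, red), "fx", "fy", "cx", "cy" (pixels), "camera_from_world" (4x4, takes a point from world to camera coordinates); the wrist camera has in their place "T_tool_cam" (4x4, takes a point from camera to tool coordinates, whose origin is the TCP and whose axes are the flange's). Camera axes: x right, y up, looking along -z (the intrinsics and any distortion apply to the point x, -y, -z); pixel columns grow to the right and rows downward; lengths in m; the calibration is good to about 2 mm. A picture is of the moment at which its call begins: read the wrist's pose just before it. There is no depth.
- robot.close_job(): hands the job in; it is judged then, once.
The state is a dict: "clock": time; "joints": joint angles; "joint_vel": joint speeds; "effort": joint torques, N m; "position": TCP position; "ee_rot": TCP orientation; "wrist_force": force on the tool from outside, world axes, zero at the start; "wrist_torque": the same for the moment, N m; "gripper_width": opening from 0.0 (shut) to 1.0 (fully open); "grasp_force": force on a finger pad.
Only numpy, scipy, OpenCV 4.12 (cv2) and the standard library are available. Lean on these libraries where they do the work, as an engineer would, in place of code of your own. Each camera call takes 0.05 s, during which the arm holds its last target. There are 200 camera calls.

TASK

Take the still-life photograph: with the tip of the closed gripper, lightly press down the round key of the power unit, then the long bar key of the lamp unit (both latch and stay down), and last the small square key of the shutter unit for a moment, letting it spring back up. Keep to that order and use a light touch. Pick nothing up, and leave the three units, the bottles and the other things standing where they are.

Things in the scene. Friction and masses are not known exactly. Their poses are not given: they have to be found in the camera images.
- power_unit: nearly square grey box 84 x 84 x 46 mm on rubber feet, the switch of the photo set; one round black key in an aluminium ring in the middle of its top, vents in its -x side. Loose, 0.5 kg. Origin: centre of its underside; x, y along the sides, z up
- lamp_unit: grey box 66 x 90 x 46 mm (x, y, z) on rubber feet, the switch of the lamp; one long black bar key in the middle of its top, along the box's y. Loose, 0.5 kg. Origin: centre of its underside; x, y along the sides, z up
- shutter_unit: grey box 80 x 62 x 46 mm (x, y, z) on rubber feet, the remote release of the camera; one small square black key, 12 mm to the -x side of the middle of its top, and a flat round glass window at the +x side, which is no key. Loose, 0.5 kg. Origin: centre of its underside; x, y along the sides, z up
- power_key (a joint): round key of the power unit, 34 mm across. Value 0 = up (12 mm above the box's top), 0.008 = fully down (4 mm above it); pushed straight down against about 2.5 N, then a hard stop; it latches by friction, staying where it is left, and counts as on past 0.005. A push over 30 N is too hard.
- power_key_top (a point): centre of the top face of the round key of the power unit, 34 mm across; sinks with the key (58 mm above the table when up)
- lamp_key (a joint): bar key of the lamp unit, 18 x 56 mm. Value 0 = up (12 mm above the box's top), 0.008 = fully down (4 mm above it); pushed straight down against about 2.5 N, then a hard stop; it latches by friction, staying where it is left, and counts as on past 0.005. A push over 30 N is too hard.
- lamp_key_top (a point): centre of the top face of the bar key of the lamp unit, 18 x 56 mm; sinks with the key (58 mm above the table when up)
- shutter_key (a joint): square key of the shutter unit, 18 x 18 mm. Value 0 = up (12 mm above the box's top), 0.008 = fully down (4 mm above it); a spring resists with about 1.5 N at the top and 3 N at the bottom, then a hard stop; it springs back up when let go. The picture is taken past 0.005. A push over 30 N is too hard
- shutter_key_top (a point): centre of the top face of the square key, 18 x 18 mm; sinks with the key (58 mm above the table when up)
- ink_a: bystander: squat black ink bottle, 42 mm across, 60 mm high, origin at the centre of its foot
- ink_d: bystander: amber dropper bottle with black teat, 42 mm across, 95 mm high, origin at the centre of its foot
- eraser: bystander: eraser 25 x 43 x 15 mm, origin at the centre of its underside
- thread_spool: bystander: cotton spool standing upright, 31 mm across, 40 mm high, origin at the centre of its foot
There are look-alikes about, which are no part of the job. What is shaped like the lamp_unit but turquoise is not meant.

How it is judged:
On the way, in this order (a step that is already met when the one before it is completed fails the run):
1. the round power key is pressed down (value of joint power_key above 0.005 m), for 0.1 s.
2. then the lamp's bar key is pressed down (value of joint lamp_key above 0.005 m), for 0.1 s.
3. then the square shutter key is pressed (value of joint shutter_key above 0.005 m), for 0.05 s.
4. and the shutter key is let go (value of joint shutter_key below 0.0015 m), for 0.1 s.
At the end, for the whole second after the job is handed in: Power and lamp keys down by more than 5 mm, the shutter key back up (within 1.5 mm); the three units within 30 mm of where they stood, level and at rest; the bystanders upright within 20 mm of where they stood (value of joint each of power_key, lamp_key above 0.005 m and value of joint shutter_key below 0.0015 m and distance of each of power_unit, lamp_unit, shutter_unit from where it was at the start of the episode below 0.03 m and angle between each of power_unit, lamp_unit, shutter_unit's own z axis and vertical below 0.1 rad and linear speed of each of power_unit, lamp_unit, shutter_unit below 0.02 m/s and distance of each of ink_a, ink_d, eraser, thread_spool from where it was at the start of the episode below 0.02 m and angle between each of ink_a, ink_d, eraser, thread_spool's own z axis and vertical below 0.2 rad); the robot touches nothing.
It fails at once if the lamp key is pressed before the power is on (value of joint lamp_key above 0.004 m and value of joint power_key below 0.005 m).
It fails at once if the shutter key is pressed before power and lamp are on (value of joint shutter_key above 0.004 m and value of joint any of power_key, lamp_key below 0.005 m).
It fails at once if a unit is pushed harder than 30 N (contact force between any of the fingers, the arm and power_unit above 30 N or contact force between any of the fingers, the arm and lamp_unit above 30 N or contact force between any of the fingers, the arm and shutter_unit above 30 N).
It fails at once if a unit is lifted, tipped or shoved away (height (world z) of any of power_unit, lamp_unit, shutter_unit above 0.012 m or angle between any of power_unit, lamp_unit, shutter_unit's own z axis and vertical above 0.2 rad or distance of any of power_unit, lamp_unit, shutter_unit from where it was at the start of the episode above 0.03 m).
It fails at once if a bystander is moved, lifted or tipped (distance of any of ink_a, ink_d, eraser, thread_spool from where it was at the start of the episode above 0.02 m or angle between any of ink_a, ink_d, eraser, thread_spool's own z axis and vertical above 0.3 rad).
It also fails if it takes over 56 s, if anything falls off the work surface, if the arm or the gripper's body presses on something with over 40 N, if the wrist force passes 120 N, or if a joint passes its speed limit or range.

## Working session

There is one attempt and no reset: what is moved stays moved. The work goes in short steps, Python scripts to look and compute and a shell command to move; the robot and the scene stay as the last step left them, time stands still between calls to the robot, and variables do not carry over. Pictures are saved under pics/ and viewed, at most 10 in all, crops included, and the job is handed in when it is done.

```bash
mkdir -p pics; ls; python3 - <<'E'
from plant import robot
import cv2,pickle
s=robot.read_state();print(s)
for n in("scene","top"):
    c=robot.camera(n);cv2.imwrite(f"pics/{n}0.png",c["color"]);print(n,c["fx"],c["fy"],c["cx"],c["cy"],c["camera_from_world"].tolist() if hasattr(c["camera_from_world"],'tolist') else c["camera_from_world"],[k for k in c])
    pickle.dump(c,open(f"pics/{n}0.pkl","wb"))
E
```

```text
pics
{'clock': 0.0, 'joints': array([-1.17150332,  0.5083124 , -0.23754528,  1.50115968,  0.12571444,
        1.14888739, -0.15479715]), 'joint_vel': array([-0.00206564, -0.00201862, -0.00071822, -0.00188211, -0.00050135,
        0.00061444,  0.00044145]), 'effort': array([ 5.81453332e-04, -6.20592713e+01, -2.18649320e+00, -2.49646622e+01,
        1.26796847e-02,  1.19190069e-02, -8.47516276e-06]), 'position': array([0.18089201, 0.59764337, 0.19153698]), 'ee_rot': array([-3.13981875e+00,  4.02640389e-05,  2.84784674e+00]), 'wrist_force': array([ 0.30976122, -0.29214571, -0.55537131]), 'wrist_torque': array([0.01489015, 0.02498523, 0.02387878]), 'grasp_force': 0.0, 'gripper_width': 0.9958243503629631}
scene 370.567024123251 370.567024123251 257.70525128233345 186.7468667806209 [[-0.6105334544051328, -0.7916816543865558, -0.022114681998653924, 0.25850980504651005], [0.3312977211602363, -0.2806553126997254, 0.9008187472557694, -0.19753719141588288], [-0.7193682791214593, 0.5426534378046318, 0.4336317855423479, -0.605609597301239], [0.0, 0.0, 0.0, 1.0]] ['color', 'fx', 'fy', 'cx', 'cy', 'camera_from_world']
top 456.38446546089676 456.38446546089676 255.79902580574736 186.66367444435969 [[0.0021699922233101602, -0.9999925523815788, 0.003191600715345635, 0.01987027975747391], [0.9948802119018815, 0.002481350528939675, 0.10103072238492607, -0.4132560493395993], [-0.10103788942678013, 0.002956024514098554, 0.9948781869250396, -1.2088756861841847], [0.0, 0.0, 0.0, 1.0]] ['color', 'fx', 'fy', 'cx', 'cy', 'camera_from_world']
```

View pics/top0.png

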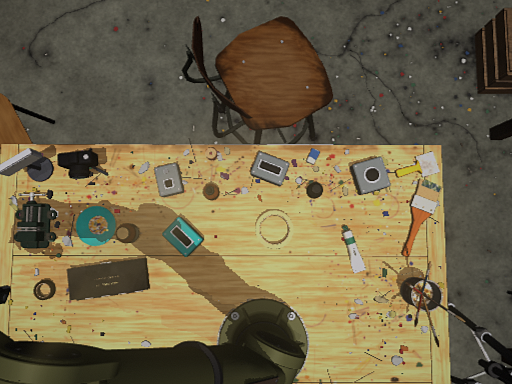

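View pics/scene0.png

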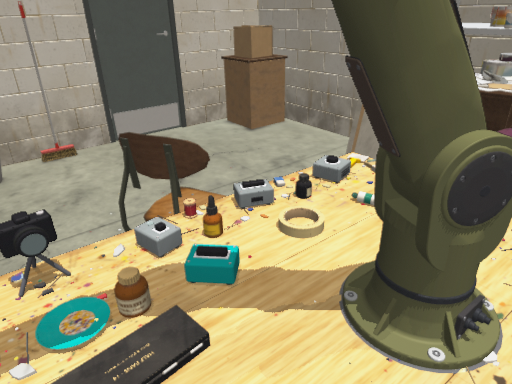

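The top view shows the power unit with its round key near (371,174), the grey lamp unit near (270,167) and the shutter unit near (169,181). The turquoise decoy is at (184,236), the ink bottle at (314,189) and the dropper at (211,190). I'll enlarge this and compute positions.

```bash
cat > h.py <<'E'
import numpy as np
def px2w(c,u,v,z):
    T=np.array(c["camera_from_world"]);R,t=T[:3,:3],T[:3,3]
    d=R.T@np.array([(u-c["cx"])/c["fx"],-(v-c["cy"])/c["fy"],-1]);o=-R.T@t
    return o+d*(z-o[2])/d[2]
E
python3 - <<'E'
import pickle,cv2,numpy as np
from h import px2w
c=pickle.load(open("pics/top0.pkl","rb"));im=c["color"]
cr=[cv2.resize(im[148:212,x-32:x+32],None,fx=6,fy=6,interpolation=cv2.INTER_CUBIC) for x in (168,270)]
cv2.imwrite("pics/crop0.png",np.hstack(cr))
for n,u,v in(("power",371,174),("lamp",270,167),("shutter",168,183)):print(n,px2w(c,u,v,.058).round(3))
for n,u,v in(("ink",314,189),("dropper",211,190),("decoy",184,236),("eraser",313,157),("spool",211,154)):print(n,px2w(c,u,v,.04).round(3))
E
```

```text
power [ 0.444 -0.281  0.058]
lamp [ 0.461 -0.016  0.058]
shutter [0.418 0.25  0.058]
ink [ 0.405 -0.133  0.04 ]
dropper [0.402 0.14  0.04 ]
decoy [0.281 0.209 0.04 ]
eraser [ 0.491 -0.132  0.04 ]
spool [0.499 0.141 0.04 ]
```

View pics/crop0.png

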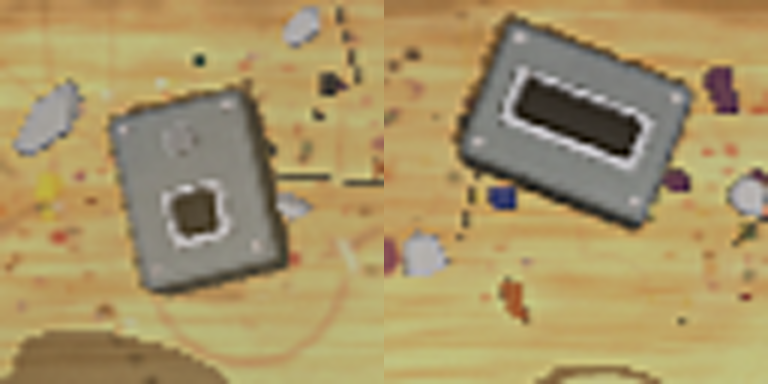

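The crop shows the square key at about (168.3,183.2) in the top image, with the glass window on the far side. The lamp bar centre is at about (270.3,167.2). Sizes and reach are consistent, so I'm setting out for the power unit with the gripper closed.

```bash
python3 -m creep '[{"offset":[1,-3,2],"turn":0},{"offset":[2,-3,2],"turn":0},{"offset":[2,-3,1],"turn":0},{"offset":[2,-4,0],"turn":0},{"offset":[2,-4,0],"turn":0}]' 0 20
python3 -m creep '[{"offset":[2,-4,0],"turn":0},{"offset":[2,-4,0],"turn":0},{"offset":[2,-4,0],"turn":0},{"offset":[2,-4,0],"turn":0},{"offset":[2,-4,0],"turn":0}]'
python3 -m creep '[{"offset":[2,-4,0],"turn":0},{"offset":[1,-4,0],"turn":0},{"offset":[1,-4,0],"turn":0},{"offset":[1,-4,0],"turn":0},{"offset":[0,-4,0],"turn":0}]'
```

```text
clock: 0.6
position: [0.2716, 0.4268, 0.2423]
ee_rot: [3.141, 0.0, 2.848]
wrist_force: [0.2, 0.1, -0.2]
gripper_width: 0.144
grasp_force: 0.0
clock: 1.1
position: [0.3713, 0.2263, 0.2423]
ee_rot: [-3.141, -0.0, 2.848]
wrist_force: [0.3, 1.0, 0.1]
gripper_width: -0.004
grasp_force: 0.0
clock: 1.6
position: [0.4217, 0.0264, 0.2422]
ee_rot: [-3.142, 0.0, 2.847]
wrist_force: [0.8, 0.2, 0.2]
gripper_width: -0.001
grasp_force: 0.0
```

```bash
python3 -m creep '[{"offset":[0.5,-4,0],"turn":0},{"offset":[0.5,-4,0],"turn":0},{"offset":[0.5,-4,0],"turn":0},{"offset":[0.5,-4,0],"turn":0},{"offset":[0.2,-4,0],"turn":0}]'
python3 -m creep '[{"offset":[0,-4,0],"turn":0},{"offset":[0,-4,-2],"turn":0},{"offset":[0,-2.7,-3],"turn":0},{"offset":[0,0,-3],"turn":0},{"offset":[0,0,0],"turn":0}]'
python3 - <<'E'
from plant import robot
import cv2,numpy as np,pickle
from scipy.spatial.transform import Rotation as Ro
s=robot.read_state();c=robot.camera("wrist");im=c["color"].copy()
X=np.eye(4);X[:3,:3]=Ro.from_euler('xyz',s["ee_rot"]).as_matrix();X[:3,3]=s["position"]
c["camera_from_world"]=np.linalg.inv(X@np.array(c["T_tool_cam"]));pickle.dump(c,open("pics/w1.pkl","wb"))
def proj(p):
    q=c["camera_from_world"]@np.r_[p,1];return c["cx"]-c["fx"]*q[0]/q[2],c["cy"]+c["fy"]*q[1]/q[2]
for p in([.444,-.281,.058],s["position"]):
    u=proj(p);print(u);cv2.drawMarker(im,(int(u[0]),int(u[1])),(0,0,255),0,15)
print(s["position"]);cv2.imwrite("pics/w1.png",im)
E
```

```text
clock: 2.1
position: [0.443, -0.1733, 0.2422]
ee_rot: [3.142, -0.0, 2.848]
wrist_force: [0.4, -0.3, -0.1]
gripper_width: -0.005
grasp_force: 0.0
clock: 2.6
position: [0.4403, -0.2779, 0.1587]
ee_rot: [3.14, -0.008, 2.846]
wrist_force: [-0.7, 1.2, -0.3]
gripper_width: -0.001
grasp_force: 0.0
(np.float64(256.1994058945905), np.float64(181.44593374377783))
(np.float64(257.92081883397907), np.float64(216.06063704271844))
[ 0.44033872 -0.27791087  0.15867104]
```

View pics/w1.png

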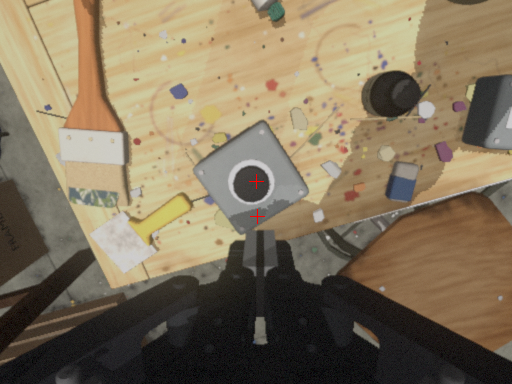

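The wrist view shows the power unit with its key at about (252,184), against a prediction of (256,181), so about 2 mm off. The visible fingertip ends at (262,232), but the TCP projects to (258,216), so I'll check that from the closer image.

```bash
python3 - <<'E'
import pickle,cv2
from h import px2w
from plant import robot
c=pickle.load(open("pics/w1.pkl","rb"));print(c["fx"],c["T_tool_cam"])
print(px2w(c,252,184,.058))
cv2.imwrite("pics/w1c.png",cv2.resize(c["color"][150:270,190:340],None,fx=4,fy=4,interpolation=cv2.INTER_CUBIC))
print(robot.read_state()["position"])
E
```

```text
320.9706271102338 [[ 1.15184881e-03  9.59726946e-01  2.80932133e-01  7.08431510e-02]
 [ 9.99998977e-01 -8.67163042e-04 -1.13766942e-03  8.81112557e-04]
 [-8.48238039e-04  2.80933156e-01 -9.59726963e-01 -1.82835537e-01]
 [ 0.00000000e+00  0.00000000e+00  0.00000000e+00  1.00000000e+00]]
[ 0.44519231 -0.28538931  0.058     ]
[ 0.44170086 -0.27791608  0.1609215 ]
```

View pics/w1c.png

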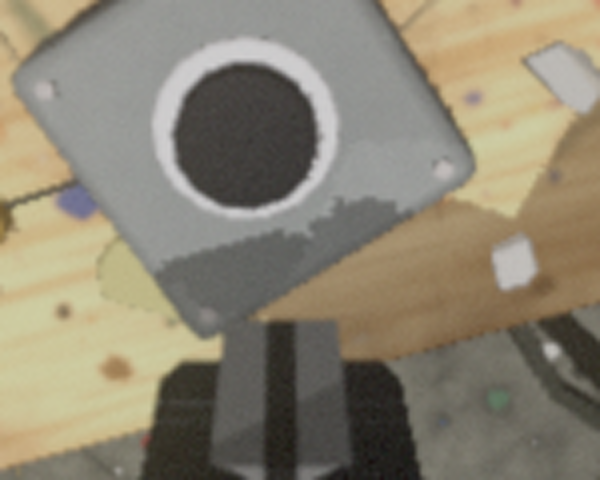

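The fingertip ends at about (260,230) in the wrist image, so the real tip may differ from the nominal TCP. I'll go closer and look again before touching.

```bash
python3 -m creep '[{"offset":[0.3,-0.6,-3],"turn":0},{"offset":[0,0,-3],"turn":0},{"offset":[0,0,-2.5],"turn":0},{"offset":[0,0,0],"turn":0},{"offset":[0,0,0],"turn":0}]'
cat > look.py <<'E'
import sys
from plant import robot
import cv2,numpy as np,pickle
from scipy.spatial.transform import Rotation as Ro
def wrist(n):
    s=robot.read_state();c=robot.camera("wrist")
    X=np.eye(4);X[:3,:3]=Ro.from_euler('xyz',s["ee_rot"]).as_matrix();X[:3,3]=s["position"]
    c["camera_from_world"]=np.linalg.inv(X@np.array(c["T_tool_cam"]));pickle.dump(c,open(f"pics/{n}.pkl","wb"))
    print(s["position"],s["wrist_force"]);return c,s
if __name__=="__main__":
    c,s=wrist(sys.argv[1])
    cv2.imwrite(f"pics/{sys.argv[1]}.png",cv2.resize(c["color"][120:280,160:360],None,fx=3,fy=3,interpolation=cv2.INTER_CUBIC))
E
python3 look.py w2
```

```text
clock: 3.15
position: [0.447, -0.2846, 0.0789]
ee_rot: [-3.142, 0.001, 2.849]
wrist_force: [0.2, -0.3, -0.9]
gripper_width: -0.001
grasp_force: 0.0
[ 0.44698882 -0.28461909  0.07893296] [ 0.18689279 -0.28521438 -0.87353557]
```

View pics/w2.png

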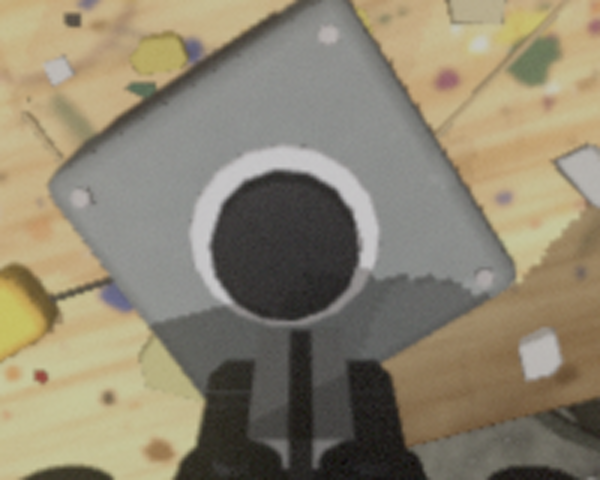

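```bash
python3 - <<'E'
import pickle
from h import px2w
c=pickle.load(open("pics/w2.pkl","rb"));print(c["cy"],c["fy"])
print(px2w(c,255,201.7,.058))
c=pickle.load(open("pics/w1.pkl","rb"));print(px2w(c,251.7,183.5,.058))
E
```

```text
188.74852728030638 320.9706271102338
[ 0.44436569 -0.28597361  0.058     ]
[ 0.44465971 -0.2855116   0.058     ]
```

```bash
python3 -m creep '[{"offset":[-0.4,0,-1],"turn":0},{"offset":[0,0,-0.8],"turn":0},{"offset":[0,0,0],"turn":0},{"offset":[0,0,-0.2],"turn":0},{"offset":[0,0,-0.2],"turn":0}]'
python3 -m creep '[{"offset":[0,0,-0.1],"turn":0},{"offset":[0,0,0],"turn":0}]'
python3 look.py w3
```

```text
clock: 3.7
position: [0.4422, -0.2849, 0.0554]
ee_rot: [-3.141, 0.0, 2.848]
wrist_force: [-0.2, 0.1, -1.0]
gripper_width: 0.001
grasp_force: 0.0
clock: 3.9
position: [0.442, -0.2848, 0.0543]
ee_rot: [-3.142, -0.0, 2.848]
wrist_force: [-0.9, 0.0, 0.0]
gripper_width: 0.001
grasp_force: 0.0
[ 0.44198167 -0.28479838  0.0542671 ] [-0.90297548  0.01763742  0.02849888]
```

View pics/w3.png

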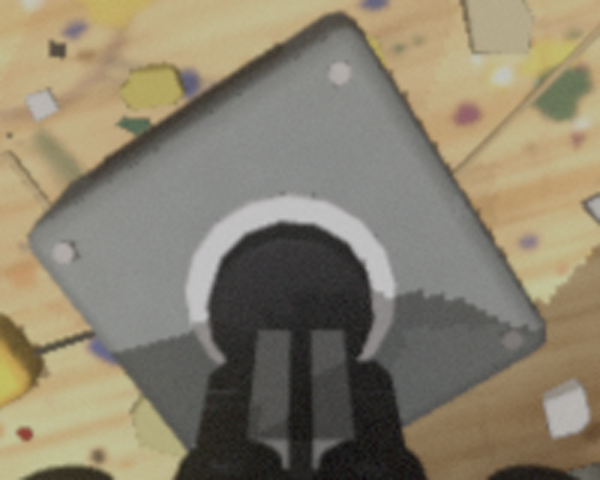

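The key centre is at crop (292,298), and the tip end at crop (300,330) is well within the key disc. There's no force yet, so I'll keep descending gently.

```bash
for i in 1; do python3 -m creep '[{"offset":[0,0,-0.15],"turn":0},{"offset":[0,0,0],"turn":0}]';done; python3 -m creep '[{"offset":[0,0,-0.15],"turn":0},{"offset":[0,0,0],"turn":0}]'
```

```text
clock: 4.15
position: [0.442, -0.2848, 0.0528]
ee_rot: [-3.142, -0.0, 2.848]
wrist_force: [0.2, 0.7, 0.4]
gripper_width: -0.0
grasp_force: 0.0
clock: 4.35
position: [0.442, -0.2848, 0.0512]
ee_rot: [3.142, -0.0, 2.848]
wrist_force: [-0.4, 0.6, 0.5]
gripper_width: 0.003
grasp_force: 0.0
```

```bash
python3 -m creep '[{"offset":[0,0,-0.1],"turn":0},{"offset":[0,0,0],"turn":0}]'; python3 -m creep '[{"offset":[0,0,-0.1],"turn":0},{"offset":[0,0,0],"turn":0}]'
```

```text
clock: 4.55
position: [0.442, -0.2847, 0.0503]
ee_rot: [3.142, -0.0, 2.848]
wrist_force: [-0.6, -0.4, -0.4]
gripper_width: -0.003
grasp_force: 0.0
clock: 4.75
position: [0.442, -0.2847, 0.0493]
ee_rot: [3.142, -0.0, 2.848]
wrist_force: [0.1, -0.2, -0.5]
gripper_width: -0.002
grasp_force: 0.0
```

```bash
for i in 1; do python3 -m creep '[{"offset":[0,0,-0.1],"turn":0},{"offset":[0,0,-0.1],"turn":0},{"offset":[0,0,0],"turn":0}]'|grep -E "pos|force: \["; done; python3 -m creep '[{"offset":[0,0,-0.1],"turn":0},{"offset":[0,0,-0.1],"turn":0},{"offset":[0,0,0],"turn":0}]'|grep -E "pos|force: \["
python3 - <<'E'
from plant import robot
import cv2,pickle
c=robot.camera("scene");i=c["color"];pickle.dump(c,open("pics/s1.pkl","wb"))
cv2.imwrite("pics/s1.png",cv2.resize(i[110:230,250:400],None,fx=5,fy=5,interpolation=cv2.INTER_CUBIC))
E
```

```text
position: [0.442, -0.2847, 0.0472]
wrist_force: [-0.4, 0.2, 0.7]
position: [0.4419, -0.2848, 0.0452]
wrist_force: [-0.1, 0.1, -0.1]
```

View pics/s1.png

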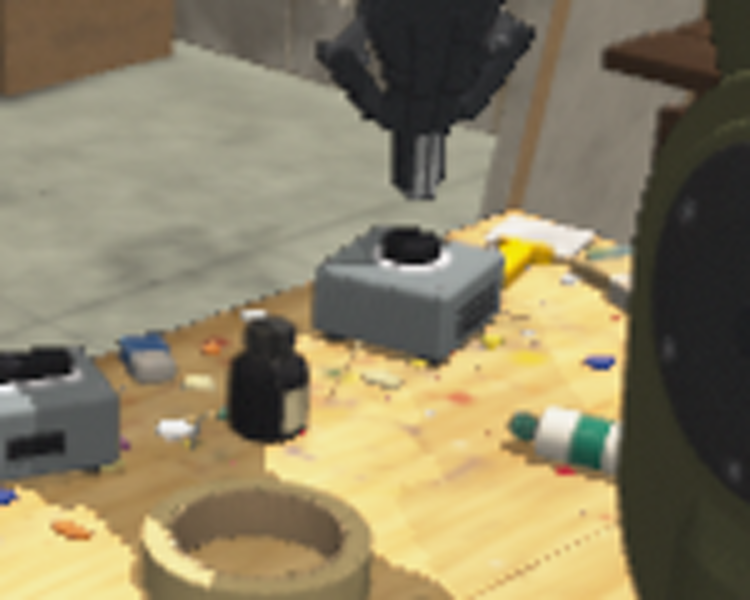

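The scene view shows the fingertip at crop (420,197) hovering clearly above the key, whose top centre is at crop (412,240). So the reported TCP is well below the real tip. I'll measure the gap.

```bash
python3 - <<'E'
import pickle,numpy as np
from h import px2w
c=pickle.load(open("pics/s1.pkl","rb"))
T=c["camera_from_world"]
def pr(p):
    q=np.array(T)@np.r_[p,1];return np.array([c["cx"]-c["fx"]*q[0]/q[2],c["cy"]+c["fy"]*q[1]/q[2]])
for z in(.045,.058,.07,.08,.09,.1): print(z,(pr([.442,-.285,z])-[250,110])*5)
print(px2w(c,250+412/5,110+240/5,.058))
E
```

```text
0.045 [411.79802176 262.24360931]
0.058 [413.29035414 240.98895925]
0.07 [414.68214307 221.16630632]
0.08 [415.85257017 204.49641501]
0.09 [417.03276507 187.68740521]
0.1 [418.22285055 170.73752811]
[ 0.44351671 -0.28560464  0.058     ]
```

Both views put the real tip about 35–45 mm above the reported TCP. I'll keep descending and let contact force decide.

```bash
python3 -m creep '[{"offset":[0,0,-0.4],"turn":0},{"offset":[0,0,-0.4],"turn":0},{"offset":[0,0,-0.4],"turn":0},{"offset":[0,0,0],"turn":0}]'|grep -E "pos|force: \["; python3 -m creep '[{"offset":[0,0,-0.1],"turn":0},{"offset":[0,0,-0.1],"turn":0},{"offset":[0,0,0],"turn":0}]'|grep -E "pos|force: \["
python3 -m creep '[{"offset":[0,0,-0.1],"turn":0},{"offset":[0,0,-0.1],"turn":0},{"offset":[0,0,0],"turn":0}]'|grep -E "pos|force: \["
python3 -m creep '[{"offset":[0,0,-0.1],"turn":0},{"offset":[0,0,-0.1],"turn":0},{"offset":[0,0,0],"turn":0}]'|grep -E "pos|force: \["
python3 look.py w4
```

```text
position: [0.4416, -0.2845, 0.0326]
wrist_force: [0.5, 0.4, -0.1]
position: [0.442, -0.2848, 0.0313]
wrist_force: [-0.1, 0.2, -0.6]
position: [0.4419, -0.2847, 0.0293]
wrist_force: [-0.9, -0.4, 0.7]
position: [0.4419, -0.2848, 0.0272]
wrist_force: [-0.4, 0.2, 0.2]
[ 0.44194309 -0.28475089  0.0272207 ] [-0.35412548  0.1672696   0.18372352]
```

View pics/w4.png

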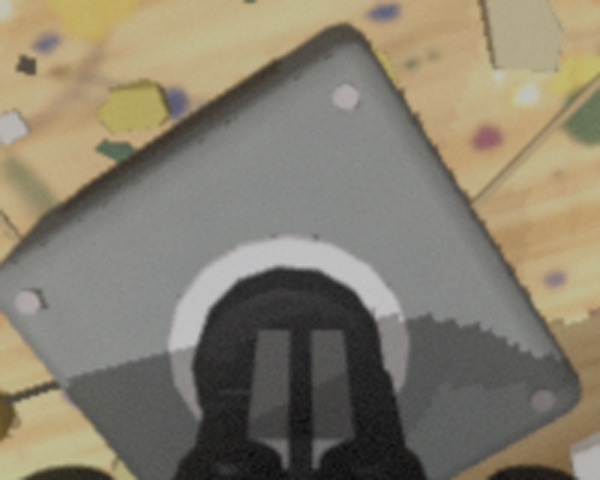

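The tip's front edge at crop (300,330) is now inside the key disc (centre about (292,358)), still without contact. I'll continue in 1 mm steps.

```bash
python3 -m creep '[{"offset":[0,0,-0.1],"turn":0},{"offset":[0,0,-0.1],"turn":0},{"offset":[0,0,0],"turn":0}]'|grep -E "pos|force: \["; python3 -m creep '[{"offset":[0,0,-0.1],"turn":0},{"offset":[0,0,-0.1],"turn":0},{"offset":[0,0,0],"turn":0}]'|grep -E "pos|force: \["
python3 -m creep '[{"offset":[0,0,-0.1],"turn":0},{"offset":[0,0,-0.1],"turn":0},{"offset":[0,0,0],"turn":0}]'|grep -E "pos|force: \["
```

```text
position: [0.442, -0.2847, 0.0252]
wrist_force: [0.4, -0.3, -0.1]
position: [0.4419, -0.2847, 0.0232]
wrist_force: [-0.3, -0.8, -0.1]
position: [0.4419, -0.2847, 0.0212]
wrist_force: [-0.3, 0.2, 0.8]
```

```bash
python3 -m creep '[{"offset":[0,0,-0.1],"turn":0},{"offset":[0,0,0],"turn":0}]'|grep -E "pos|force: \["; python3 -m creep '[{"offset":[0,0,-0.1],"turn":0},{"offset":[0,0,0],"turn":0}]'|grep -E "pos|force: \["
python3 -m creep '[{"offset":[0,0,-0.1],"turn":0},{"offset":[0,0,0],"turn":0}]'|grep -E "pos|force: \["
python3 -m creep '[{"offset":[0,0,-0.1],"turn":0},{"offset":[0,0,0],"turn":0}]'|grep -E "pos|force: \["
```

```text
position: [0.442, -0.2848, 0.0203]
wrist_force: [0.1, 0.3, 0.3]
position: [0.442, -0.2848, 0.0193]
wrist_force: [-0.0, 0.3, 0.3]
position: [0.4421, -0.2848, 0.0184]
wrist_force: [-0.6, 0.3, -0.3]
position: [0.442, -0.2848, 0.0173]
wrist_force: [0.5, 0.1, 0.1]
```

```bash
python3 -m creep '[{"offset":[0,0,-0.1],"turn":0},{"offset":[0,0,0],"turn":0}]'|grep -E "pos|force: \["; python3 -m creep '[{"offset":[0,0,-0.1],"turn":0},{"offset":[0,0,0],"turn":0}]'|grep -E "pos|force: \["
python3 -m creep '[{"offset":[0,0,-0.1],"turn":0},{"offset":[0,0,0],"turn":0}]'|grep -E "pos|force: \["
python3 -m creep '[{"offset":[0,0,-0.1],"turn":0},{"offset":[0,0,0],"turn":0}]'|grep -E "pos|force: \["
```

```text
position: [0.4421, -0.2848, 0.0163]
wrist_force: [0.6, 0.1, 0.9]
position: [0.442, -0.2848, 0.0153]
wrist_force: [0.9, -0.5, 0.2]
position: [0.442, -0.2848, 0.0143]
wrist_force: [1.3, -0.0, 0.3]
position: [0.442, -0.2848, 0.0133]
wrist_force: [0.3, -0.6, 0.2]
```

```bash
python3 - <<'E'
import cv2,numpy as np
from plant import robot
from look import wrist
c,s=wrist("w5");a=cv2.resize(c["color"][140:260,190:330],None,fx=2.75,fy=2.75,interpolation=cv2.INTER_CUBIC)
i=robot.camera("scene")["color"];b=cv2.resize(i[125:185,300:360],None,fx=6.5,fy=6.5,interpolation=cv2.INTER_CUBIC)
h=min(a.shape[0],b.shape[0]);cv2.imwrite("pics/x5.png",np.hstack([a[:h],b[:h]]))
E
```

```text
[ 0.44201803 -0.28477893  0.01327127] [ 0.28770133 -0.55792249  0.19850163]
```

View pics/x5.png

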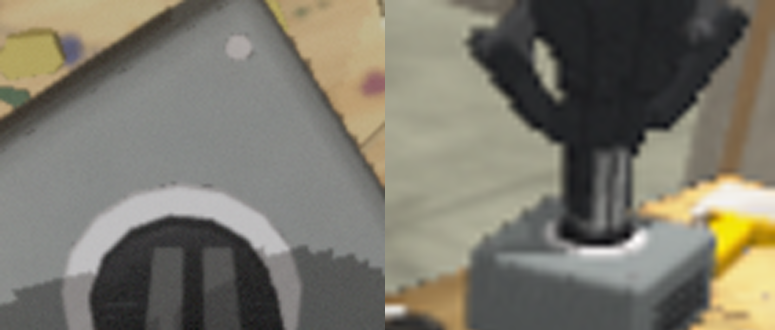

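The right half shows the tip right at the key top, centred on the key. The left half shows the tip's front edge inside the key disc. I'm continuing in 1 mm steps, watching for about 2.5 N.

```bash
python3 -m creep '[{"offset":[0,0,-0.1],"turn":0},{"offset":[0,0,0],"turn":0}]'|grep -E "pos|force: \["; python3 -m creep '[{"offset":[0,0,-0.1],"turn":0},{"offset":[0,0,0],"turn":0}]'|grep -E "pos|force: \["
python3 -m creep '[{"offset":[0,0,-0.1],"turn":0},{"offset":[0,0,0],"turn":0}]'|grep -E "pos|force: \["
```

```text
position: [0.442, -0.2848, 0.0123]
wrist_force: [-0.1, -0.3, 0.5]
position: [0.442, -0.2848, 0.0113]
wrist_force: [0.0, 0.5, 0.9]
position: [0.4421, -0.2848, 0.0111]
wrist_force: [-2.0, 1.5, 10.9]
```

Firm contact at TCP z≈0.011. I'll lift back to the w4 pose and compare images numerically to see whether the key sank.

```bash
python3 -m creep '[{"offset":[0,0,0.4],"turn":0},{"offset":[0,0,0.6],"turn":0},{"offset":[0,0,0.7],"turn":0},{"offset":[0,0,0],"turn":0},{"offset":[0,0,0],"turn":0}]'|grep -E "clock|pos|force: \["
python3 - <<'E'
import pickle,numpy as np,cv2
from look import wrist
a=pickle.load(open("pics/w4.pkl","rb"))["color"];c,s=wrist("w6");b=c["color"]
ga,gb=[cv2.cvtColor(i,cv2.COLOR_BGR2GRAY) for i in(a,b)]
for u in(250,257,265):print(u,ga[194:222,u],gb[194:222,u],sep="\n")
print(ga[225,210:300:2],gb[225,210:300:2],sep="\n")
f=lambda g:np.float32(g[125:190,165:350])
print(cv2.phaseCorrelate(f(ga),f(gb)))
E
```

```text
clock: 10.45
position: [0.4422, -0.2849, 0.0276]
wrist_force: [-0.4, 0.2, -0.2]
[ 0.44220452 -0.28485763  0.0276016 ] [-0.44939377  0.17044906 -0.15807877]
250
[139 138 137 137 129 148 176 189 192 191 192 192 192 191 185 129  66  46
  51  44  45  43  50  60  59  58  53  52]
[137 138 136 140 150 172 187 192 192 192 192 192 192 188 142  79  54  60
  63  62  60  55  51  54  54  51  54  55]
257
[137 138 135 139 153 172 186 192 191 192 193 192 191 190 167 108  53  45
  46  43  47  43  47  60  58  55  52  49]
[137 140 142 149 164 186 193 191 193 190 190 192 191 186 134  65  54  60
  57  56  55  57  56  49  52  51  53  55]
265
[137 137 138 136 115 120 155 182 191 192 192 193 191 190 189 150  86  52
  46  44  46  49  49  51  57  55  56  53]
[138 137 137 120 111 146 182 191 192 191 191 191 191 190 168 111  56  54
  55  57  55  57  53  54  50  56  46  49]
[138 137 138 139 174 192 191 191 192 146  48  42  51  53  55  52  52  55
  52  57  55  53  52  51  48  42  46  43  46  53  48  44  47  48  46  44
  42 107 169 158 145 143 151 132 129]
[137 140 140 138 174 191 192 191 191 139  54  55  53  55  56  49  56  56
  50  53  51  47  49  45  45  45  40  40  41  41  43  46  45  41  41  43
  45 100 158 149 190 191 151 112 106]
((0.07737590552558515, -0.4060352240139409), 0.9987047829285816)
```

The key is down: its visible side wall shrank from about 7 px to about 2 px, and the arm met a hard stop. The hard stop is at TCP z≈0.011, so first contact is at about 0.019. Now I lift and move over to the lamp unit.

```bash
python3 -m creep '[{"offset":[0,0,3.5],"turn":0},{"offset":[0,0,4],"turn":0},{"offset":[0,1.8,3],"turn":0},{"offset":[0.3,4,0],"turn":0},{"offset":[0.3,4,0],"turn":0}]'|grep -E "clock|pos|force: \["
python3 -m creep '[{"offset":[0.3,4,0],"turn":0},{"offset":[0.5,4,0],"turn":0},{"offset":[0.5,4,0],"turn":0},{"offset":[0,4,0],"turn":0},{"offset":[0,1,0],"turn":0}]'|grep -E "clock|pos"
python3 -m creep '[{"offset":[0,0,0],"turn":0},{"offset":[0,0,0],"turn":0}]'|grep -E "clock|pos"
cat > blob.py <<'E'
import sys,cv2,numpy as np
from look import wrist
from h import px2w
n,gx,gy=sys.argv[1],float(sys.argv[2]),float(sys.argv[3])
c,s=wrist(n);q=c["camera_from_world"]@np.array([gx,gy,.058,1])
print("guess px",c["cx"]-c["fx"]*q[0]/q[2],c["cy"]+c["fy"]*q[1]/q[2])
m=(cv2.cvtColor(c["color"],cv2.COLOR_BGR2GRAY)<80).astype(np.uint8)
N,L,S,C=cv2.connectedComponentsWithStats(m)
for i in range(1,N):
    if S[i,4]>60:
        r=cv2.minAreaRect(np.argwhere(L==i)[:,::-1].astype(np.float32));p=px2w(c,*r[0],.058)
        if np.hypot(p[0]-gx,p[1]-gy)<.04: print(S[i],np.round(r[0],1),np.round(r[1],1),round(r[2]),"world",p.round(4))
E
python3 blob.py w7 .461 -.017
```

```text
clock: 11.0
position: [0.4484, -0.1865, 0.1332]
wrist_force: [1.1, 0.9, -0.3]
clock: 11.5
position: [0.4607, -0.0119, 0.132]
clock: 11.7
position: [0.4609, -0.018, 0.1323]
[ 0.46088265 -0.01797443  0.13227013] [-0.49803411  0.04827767  0.25435557]
guess px 259.5783301921304 183.43698204119391
[247 140  65  10 267] [279.1 143.7] [64.5  5.2] 5 world [0.4339 0.0075 0.058 ]
[ 229  173   65   25 1367] [261. 185.] [65.  21.8] 4 world [ 0.4626 -0.0163  0.058 ]
```

The bar key is found at (0.4626, -0.0163), and its apparent size matches 56 x 18 mm. Descending on it.

```bash
python3 -m creep '[{"offset":[0.2,0.15,-4],"turn":0},{"offset":[0,0,-4],"turn":0},{"offset":[0,0,-2],"turn":0},{"offset":[0,0,-0.8],"turn":0},{"offset":[0,0,0],"turn":0}]'|grep -E "clock|pos|force: \["
python3 -m creep '[{"offset":[0,0,0],"turn":0},{"offset":[0,0,-0.2],"turn":0},{"offset":[0,0,-0.1],"turn":0},{"offset":[0,0,-0.1],"turn":0}]'|grep -E "clock|pos|force: \["
python3 look.py w8
```

```text
clock: 12.25
position: [0.4625, -0.0167, 0.0237]
wrist_force: [-0.7, -0.7, 0.6]
clock: 12.65
position: [0.4634, -0.0153, 0.0209]
wrist_force: [-0.1, 0.0, 0.9]
[ 0.4634185  -0.01525967  0.02089888] [-0.07373322  0.03285984  0.88365802]
```

```bash
python3 -m creep '[{"offset":[0,0,-0.1],"turn":0},{"offset":[0,0,-0.1],"turn":0},{"offset":[0,0,-0.1],"turn":0}]'|grep -E "clock|pos|force: \["
python3 -m creep '[{"offset":[0,0,-0.1],"turn":0},{"offset":[0,0,-0.1],"turn":0},{"offset":[0,0,-0.1],"turn":0}]'|grep -E "clock|pos|force: \["
python3 -m creep '[{"offset":[0,0,-0.1],"turn":0},{"offset":[0,0,0],"turn":0}]'|grep -E "clock|pos|force: \["
python3 -m creep '[{"offset":[0,0,-0.1],"turn":0},{"offset":[0,0,0],"turn":0}]'|grep -E "clock|pos|force: \["
```

```text
clock: 13.0
position: [0.4631, -0.0152, 0.0174]
wrist_force: [-0.7, 0.2, 3.3]
clock: 13.3
position: [0.4631, -0.0152, 0.0143]
wrist_force: [-0.1, -0.4, 2.1]
clock: 13.5
position: [0.463, -0.0153, 0.0132]
wrist_force: [-0.6, -0.4, 0.2]
clock: 13.7
position: [0.4629, -0.0153, 0.0122]
wrist_force: [0.0, -0.1, 0.6]
```

```bash
python3 -m creep '[{"offset":[0,0,-0.1],"turn":0},{"offset":[0,0,0],"turn":0}]'|grep -E "clock|pos|force: \["
python3 -m creep '[{"offset":[0,0,-0.06],"turn":0},{"offset":[0,0,0],"turn":0}]'|grep -E "clock|pos|force: \["
```

```text
clock: 13.9
position: [0.4629, -0.0153, 0.0112]
wrist_force: [-0.6, -0.2, -0.6]
clock: 14.1
position: [0.4629, -0.0154, 0.0111]
wrist_force: [-1.8, 0.4, 7.2]
```

Hard stop at the same height, so the lamp key is fully down. On to the shutter unit.

```bash
python3 -m creep '[{"offset":[0,0,3],"turn":0},{"offset":[0,0,4],"turn":0},{"offset":[0,1,4],"turn":0},{"offset":[0,4,1],"turn":0},{"offset":[-0.5,4,0],"turn":0}]'|grep -E "clock|pos|force: \["
python3 -m creep '[{"offset":[-0.5,4,0],"turn":0},{"offset":[-1,4,0],"turn":0},{"offset":[-1,4,0],"turn":0},{"offset":[-1,4,0],"turn":0},{"offset":[-0.5,1.3,0],"turn":0}]'|grep -E "clock|pos"
python3 -m creep '[{"offset":[0,0,0],"turn":0},{"offset":[0,0,0],"turn":0}]'|grep -E "clock|pos"
python3 blob.py w9 .418 .248
```

```text
clock: 14.6
position: [0.4599, 0.0752, 0.133]
wrist_force: [0.9, 0.6, -0.3]
clock: 15.1
position: [0.4163, 0.2522, 0.1305]
clock: 15.3
position: [0.4182, 0.2463, 0.1306]
[0.41818614 0.24634138 0.13059561] [-0.07168532 -1.30557327  0.07387541]
guess px 260.2958774718386 183.38647242095522
[222 155  21  16 116] [231.6 161.9] [ 5.5 25. ] 56 world [0.394 0.231 0.058]
[252 172  25  26 436] [264.2 184.7] [21.5 21. ] 60 world [0.42   0.2507 0.058 ]
```

The square key is found at (0.420, 0.2507) with the right size. I'll correct and descend to just above contact.

```bash
python3 -m creep '[{"offset":[0.15,0.4,-4],"turn":0},{"offset":[0,0,-4],"turn":0},{"offset":[0,0,-2],"turn":0},{"offset":[0,0,-0.9],"turn":0},{"offset":[0,0,0],"turn":0}]'|grep -E "clock|pos|force: \["
python3 -m creep '[{"offset":[0,0,-0.1],"turn":0},{"offset":[0,0,-0.1],"turn":0},{"offset":[0,0,-0.1],"turn":0},{"offset":[0,0,-0.1],"turn":0},{"offset":[0,0,0],"turn":0}]'|grep -E "clock|pos|force: \["
python3 -m creep '[{"offset":[0,0,-0.1],"turn":0},{"offset":[0,0,-0.1],"turn":0},{"offset":[0,0,0],"turn":0}]'|grep -E "clock|pos|force: \["
```

```text
clock: 15.85
position: [0.4196, 0.25, 0.0211]
wrist_force: [0.8, 0.1, -0.6]
clock: 16.35
position: [0.42, 0.252, 0.0182]
wrist_force: [0.4, 0.2, 2.1]
clock: 16.65
position: [0.4198, 0.2519, 0.0158]
wrist_force: [0.6, -0.1, 1.7]
```

Spring force is felt. Pressing on to about 7 mm.

```bash
python3 -m creep '[{"offset":[0,0,-0.1],"turn":0},{"offset":[0,0,-0.1],"turn":0},{"offset":[0,0,-0.1],"turn":0},{"offset":[0,0,0],"turn":0}]'|grep -E "clock|pos|force: \["
python3 -m creep '[{"offset":[0,0,-0.1],"turn":0},{"offset":[0,0,0],"turn":0},{"offset":[0,0,0],"turn":0}]'|grep -E "clock|pos|force: \["
python3 -m creep '[{"offset":[0,0,-0.06],"turn":0},{"offset":[0,0,0],"turn":0}]'|grep -E "clock|pos|force: \["
```

```text
clock: 17.05
position: [0.4196, 0.2518, 0.0127]
wrist_force: [1.4, 0.3, 2.8]
clock: 17.35
position: [0.4196, 0.2518, 0.0118]
wrist_force: [1.5, 1.0, 2.8]
clock: 17.55
position: [0.4195, 0.2517, 0.0112]
wrist_force: [1.5, 1.6, 2.4]
```

```bash
python3 -m creep '[{"offset":[0,0,0.3],"turn":0},{"offset":[0,0,0.7],"turn":0},{"offset":[0,0,2],"turn":0},{"offset":[0,0,4],"turn":0},{"offset":[-0.15,-0.4,5],"turn":0}]'|grep -E "clock|pos|force: \["
python3 -m creep '[{"offset":[0,0,0],"turn":0},{"offset":[0,0,0],"turn":0},{"offset":[0,0,0],"turn":0}]'|grep -E "clock|pos|force: \["
python3 blob.py w10 .418 .248
python3 - <<'E'
import cv2,pickle,numpy as np
from plant import robot
a=pickle.load(open("pics/top0.pkl","rb"))["color"];b=robot.camera("top")["color"]
g=[cv2.cvtColor(i,cv2.COLOR_BGR2GRAY) for i in(a,b)]
for n,u,v in(("power",371,174),("lamp",270,167),("ink",314,189),("eraser",313,157),("spool",211,154)):
    p,q=[np.float32(i[v-22:v+22,u-24:u+24]) for i in g];print(n,cv2.phaseCorrelate(p,q,cv2.createHanningWindow((48,44),cv2.CV_32F)),np.abs(p-q).mean())
E
```

```text
clock: 18.05
position: [0.416, 0.2468, 0.1311]
wrist_force: [0.9, 0.3, -0.6]
clock: 18.35
position: [0.4169, 0.2472, 0.1303]
wrist_force: [-0.1, 0.2, 0.1]
[0.41689923 0.24719446 0.1303419 ] [-0.08153159  0.21173995  0.06231157]
guess px 259.79194720314104 185.33911015839197
[221 154  25  19 129] [232.9 162.9] [ 5.4 29.9] 58 world [0.3936 0.2326 0.058 ]
[252 174  25  26 431] [263.7 186.6] [21.6 20.9] 58 world [0.4199 0.2508 0.058 ]
power ((0.23525495749356296, 0.5478471151762534), 0.8527105258570777) 24.236269
lamp ((0.08102248559838543, 0.5102828782104076), 0.9717085869223984) 24.109375
ink ((-0.0076525185174531885, 0.4949666557799972), 0.9991310148879334) 24.782671
eraser ((0.046758583380729135, 0.47994835624778176), 0.9902378379194825) 22.765625
spool ((0.011182135681021776, 0.4495354625739054), 0.9331722458203634) 22.703125
```

Nothing has moved, and the shutter key is back up and in place. Handing in.

```bash
python3 -c "
from plant import robot
print(robot.close_job())"
```

```text
the job is handed in; nothing more can be done
None
```

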